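# Change over the honey scale: clear the filled jar, stand on the empty one and tare

## Task

Get the dial scale ready for filling the next jar. Lift the filled honey jar off the pan and stand it upright in the middle of the round log slice in the red display tray, then stand the empty open jar upright in the middle of the pan; set both down gently. Then turn the knob in the middle of the dial until its blue zero arrow points at the red needle, leaving the rest of the stall's stock as it stands.

Things in the scene. Friction and masses are not known exactly. Their poses are not given: they have to be found in the camera images.
- full_jar: Filled honey jar, amber, paper label with a yellow stripe, brass-coloured screw lid; stands on the scale's pan at the start. 118 mm tall, round: body diameter 65 mm from 4 to 88 mm up, then a shoulder to 57 mm at 98 mm; lid diameter 62 mm from 100 to 118 mm. Mass about 0.7 kg. Origin: centre of its underside, z up the jar.
- empty_jar: Empty open glass jar of the same shape without lid, clear; stands on the counter on the robot's right between a honey bottle and a nut jar. 116 mm tall, body diameter 65 mm from 4 to 88 mm up, then shoulder to a neck of 57 mm from 98 to 116 mm; wall 3.5 mm. Mass about 0.28 kg, differs from jar to jar. Origin: centre of its underside, z up the jar.
- scale: Mechanical dial scale, dark green enamel housing 190 (x) x 330 (y) mm, its deck 70 mm above the counter, fixed. On its +y half the round steel pan, on its -y half the flat round dial facing up. Origin: centre of its underside on the counter; y runs from dial to pan.
- pan_top (a point): Centre of the pan's upper face (round steel pan, 156 mm across, 94 mm above the counter when empty, 168 mm from the dial's centre). The pan sinks on a spring by 6.5 mm per kg and settles within a second. The point moves with the pan.
- needle_tip (a point): Inner end of the red needle, which travels in the ring round the dial, 53.5 mm from the dial's centre, about 75 mm above the counter. It turns clockwise (seen from above) with the load, 4.7 rad per kg, and stands at the -x side of the scale when the pan is empty. It cannot be turned by hand.
- zero_tip (a point): Point of the blue zero arrow at the rim of the turning dial disc (white with black graduations, diameter 104 mm, its face 79 mm above the counter), 51.5 mm from the dial's centre. It lies on the line of the knob's bar, on the side of the bar's white line. Knob and disc turn as one piece; the needle and the disc do not drive each other.
- knob_top (a point): Centre of the top of the black bar knob in the middle of the dial disc, 110 mm above the counter; the dial's upright axis passes through it. Bar 44 mm long (along the line to the zero arrow), 13 mm wide, with straight sides from 84 to 110 mm above the counter, on a round foot 49 mm across.
- dial (a joint): Turn of dial disc and knob, rad, growing clockwise seen from above, 0 when the zero arrow is at the -x side of the scale; stops at -1.2 and 3.6. Light friction (0.05 N m), it stays where it is left.
- tray: Red painted steel display tray, 250 x 250 mm, floor 4 mm thick, lip 16 mm high all round, fixed to the counter, on the robot's left. Four places about 100 mm apart hold the log slice, two honey bottles and the dark jar in any order. Origin: centre of its underside.
- log_slice: Log slice, a round slice of wood with dark bark used as display stand, diameter 90 mm, 22 mm thick, flat top, fixed on the tray's floor. Origin: centre of its underside.
- slice_top (a point): Centre of the flat top of the log slice, 26 mm above the counter.
- honey_a: Tall amber honey bottle with yellow cap standing in the tray, full: 225 mm tall, diameter 64 mm up to 140 mm, narrowing to a neck of 26 mm at 168 mm, cap diameter 30 mm. Leave it standing. Origin: centre of its underside.
- honey_b: Another honey bottle with yellow cap in the tray, the same size as honey_a. Leave it standing. Origin: centre of its underside.
- honey_c: Honey bottle with white cap, the same size as honey_a, standing on the counter beside the empty jar. Leave it standing. Origin: centre of its underside.
- dark_jar: Small dark jar with yellow lid standing in the tray, diameter 66 mm, 98 mm tall. Leave it standing. Origin: centre of its underside.
- nut_jar: Clear jar full of nuts with a red lid standing on the counter near the empty jar, diameter 72 mm, 110 mm tall. Leave it standing. Origin: centre of its underside.
- jar_lid: Loose brass-coloured jar lid lying on the counter in front of the scale, diameter 62 mm, 18 mm high. Leave it. Origin: centre of its underside.
There are look-alikes about, which are no part of the job. What is shaped like the empty_jar but purple is not meant.

How it is judged:
By the outcome, as a careful person would: the job done as asked, in the order asked, and still so for the second after the job is handed in, with the robot touching nothing.
It also fails if it takes over 72 s, if anything falls off the work surface, if the arm or the gripper's body presses on something with over 40 N, if the wrist force passes 120 N, or if a joint passes its speed limit or range.

## Robot

A 6-joint arm with a two-finger parallel gripper is mounted at the origin on the work surface. World frame = base frame: x ahead of the robot, y to its left, z up, the work surface at z = 0. Lengths are in m, angles in degrees, forces in N, time in s.
With the tool pointing down it reaches from about 0.375 to 0.9 m from the base axis. Payload 3.1 kg.
Tool frame: the origin (TCP) lies at the very end of the fingers, on their centre line; the grasp point (between the pads) lies 19 mm behind it (bot.tcp_to_grasp is the distance from the TCP to the grasp point, in m); z points along the fingers, y is the direction in which the jaws open and shut (so a half turn about z gives the same grasp; the last joint's range is limited). The gripper opens to 87 mm and grips with 3 to 60 N. Pads are 19 mm wide; open, the fingers measure 117 mm over their backs; the gripper's body (75 mm by 190 mm) begins 51 mm behind the grasp point.
Start: joints at [55.033, 30.224, 82.088, -0, 67.689, -10.227], TCP at [0.262, 0.568, 0.223] pointing down, gripper open.
Joint ranges: [-176.69, 176.69], [-43.24, 126.21], [12.49, 139.97], [-82, 262], [0, 151.66], [-163.58, 163.58]. Speed limits (degrees/s): [159.86, 159.86, 180, 180, 180, 180].

## Interface

Orientations are given as a 3x3 rotation matrix whose columns are the frame's x, y, z axes.
In Python, from rig import telemetry, eyes, order, bot gives the robot as it stands. The module is installed in compiled form; this text tells all that it offers.
- The arm moves only by the tool servo_tool, never from a script. Its argument "targets" is a list of rows, each a list of 2 entries, a list of its own where there are three numbers: the shift along the tool's x, y, z in m, then the turn, a rotation vector about the tool's x, y, z in rad. In form: [[[tx, ty, tz], [wx, wy, wz]], ...]. A call has 1 to 12 rows; each row is the pose to reach, as a shift and turn from the pose commanded when the call began, along the tool's axes at that moment; what a row does not reach only later rows make up. A row lasts 1/8 s, in which the tool goes at most 62.5 mm and 10.7 degrees, less where a joint would pass 70% of its speed; a pose out of reach is approached as far as the arm can. A call with a gripper value outside its range is refused whole. "gripper" is the finger opening in m, from 0 to 0.087, set as the call begins (left out, the last holds). The fingers move at their own pace and stop on an object; the grip force is fixed at half the most. Time passes only in rows, so rows that repeat a pose let the fingers close. It gives the time, the measured TCP pose, the force and the opening at its end, in the units of the state.
- telemetry.read_state(): the state, without advancing time (a new reading comes with each control period).
- eyes.capture(name): name is "scene" or "side" or "wrist"; returns a dict with "pixels" (384x512x3 uint8, blue, green, red), "intrinsics" (3x3 intrinsics, pixels), "extrinsics" (4x4, takes a point from camera to world coordinates); the wrist camera has in their place "T_tool_cam" (4x4, takes a point from camera to tool coordinates, whose origin is the TCP and whose axes are the flange's). Camera axes: x right, y down, z forward; pixel columns grow to the right and rows downward; lengths in m; the calibration is good to about 2 mm. A picture is of the moment at which its call begins: read the wrist's pose just before it. There is no depth.
- order.hand_in(): hands the job in, once; it reports no verdict.
The state is a dict: "time_s": time; "joint_positions": joint angles; "qvel": joint speeds; "tau": joint torques, N m; "position": TCP position; "tcp_rot": TCP orientation; "force": force on the tool from outside, world axes, zero at the start; "moment": the same for the moment, N m; "opening": opening from 0.0 (shut) to 1.0 (fully open).
Only numpy, scipy, OpenCV 4.12 (cv2) and the standard library are available. Lean on these libraries where they do the work, as an engineer would, in place of code of your own. Each camera call takes 0.05 s, during which the arm holds its last target. There are 200 camera calls.

## Working session

There is one attempt and no reset: what is moved stays moved. The work goes in short steps, Python scripts to look and compute and a tool call to move; the robot and the scene stay as the last step left them, time stands still between calls to the robot, and variables do not carry over. Pictures are saved under pics/ and viewed, about 8 in all and at most 12, crops included, and the job is handed in when it is done.

Besides the shell and the picture viewer there is one more tool, called after "Call:" as name(argument=value, ...) on one line, values as JSON. servo_tool: Moves the arm, as the interface text tells. Its arguments: {"type":"object","properties":{"targets":{"type":"array","items":{"type":"array"}},"gripper":{"type":"number"}},"required":["targets"]}

```bash
mkdir -p pics
cat > h.py <<'E'
import numpy as np, cv2
from rig import telemetry, eyes, order, bot
def cap(n,save=None):
    s=telemetry.read_state(); c=eyes.capture(n)
    K=np.array(c["intrinsics"])
    if n=="wrist":
        T=np.eye(4);T[:3,:3]=np.array(s["tcp_rot"]);T[:3,3]=s["position"];T=T@np.array(c["T_tool_cam"])
    else: T=np.array(c["extrinsics"])
    if save: cv2.imwrite("pics/"+save,c["pixels"]); np.savez("pics/"+save+".npz",K=K,T=T)
    return c["pixels"],K,T
def ray(K,T,u,v):
    d=T[:3,:3]@np.linalg.solve(K,[u,v,1.]); return T[:3,3],d
def hit(K,T,u,v,z):
    o,d=ray(K,T,u,v); return o+d*(z-o[2])/d[2]
def proj(K,T,p):
    q=K@(T[:3,:3].T@(np.array(p)-T[:3,3])); return q[:2]/q[2]
def load(n):
    z=np.load("pics/"+n+".npz"); return cv2.imread("pics/"+n),z["K"],z["T"]
E
python3 - <<'E'
from h import *
s=telemetry.read_state();print({k:np.round(v,3).tolist() for k,v in s.items()})
ims=[]
for n in("scene","side"):
    p,K,T=cap(n,n+"0.png");ims.append(p);print(n,K.round(1).tolist(),T.round(3).tolist())
cv2.imwrite("pics/both.png",cv2.resize(np.hstack(ims),(800,300)))
p,K,T=cap("wrist","wrist0.png")
E
```

```text
{'time_s': 0.0, 'joint_positions': [55.031, 30.28, 82.156, -0.001, 67.689, -10.228], 'qvel': [-0.003, 0.076, -0.078, 0.058, 0.0, -0.014], 'tau': [-0.001, -44.004, -17.66, 0.063, 0.058, -0.0], 'position': [0.261, 0.567, 0.222], 'tcp_rot': [[-0.908, 0.419, -0.001], [0.419, 0.908, -0.002], [0.0, -0.002, -1.0]], 'force': [-0.398, -0.075, 0.126], 'moment': [-0.029, -0.001, 0.041], 'opening': 1.003}
scene [[477.2, 0.0, 256.9], [0.0, 477.2, 192.3], [0.0, 0.0, 1.0]] [[-0.248, 0.667, -0.703, 1.367], [0.969, 0.185, -0.166, 0.146], [0.019, -0.722, -0.692, 0.961], [0.0, 0.0, 0.0, 1.0]]
side [[446.8, 0.0, 250.0], [0.0, 446.8, 196.0], [0.0, 0.0, 1.0]] [[-0.998, -0.015, 0.054, 0.416], [-0.051, 0.637, -0.769, 0.867], [-0.023, -0.771, -0.636, 0.879], [0.0, 0.0, 0.0, 1.0]]
```

View pics/scene0.png

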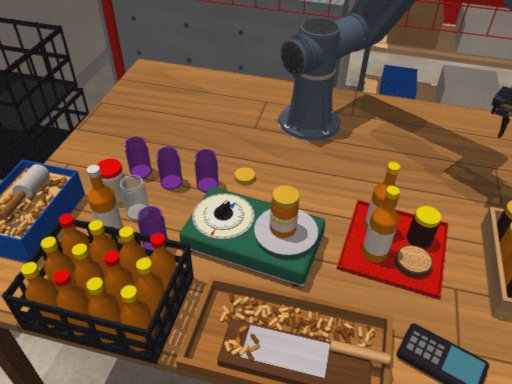

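View pics/side0.png

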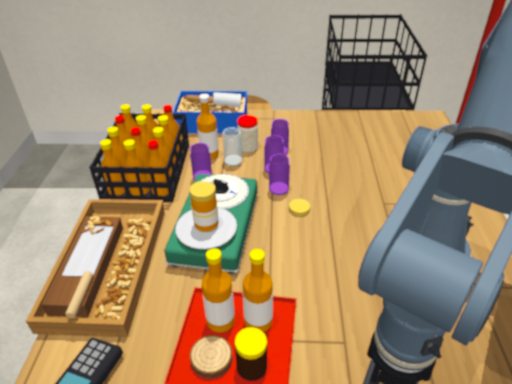

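Scene view: the full jar is at (284,212) on the pan and the slice at (414,261) on the front-right of the tray. Candidates for empty_jar are the clear glass at (132,195) and the purple glasses at (138,158), (169,168), (206,170) and (151,226). I choose the clear one. For full_jar, the brass lid at (245,176) is loose and the dark jar at (424,227) is in the tray, so the jar on the pan is the right one. A close crop will check this.

Run:
```python
from h import *
p,K,T=load("scene0.png")
cv2.imwrite("pics/c1.png",cv2.resize(p[135:275,80:330],None,fx=3.2,fy=3.2,interpolation=cv2.INTER_CUBIC))
q,K2,T2=load("side0.png")
def tri(a,b):
    o,d=ray(K,T,*a);o2,d2=ray(K2,T2,*b)
    A=np.stack([d,-d2],1);s=np.linalg.lstsq(A,o2-o,rcond=None)[0]
    x,y=o+s[0]*d,o2+s[1]*d2;return ((x+y)/2).round(3),np.linalg.norm(x-y).round(4)
print("fulltop",hit(K,T,285,195,.207),hit(K2,T2,203,187,.207))
print("empty top",hit(K,T,132,182,.116),hit(K2,T2,232,132,.116))
print("dial",hit(K,T,223,216,.079))
print("pan",hit(K,T,286,231,.09),hit(K2,T2,206,229,.09))
print("slice",hit(K,T,414,260,.026),hit(K2,T2,211,356,.026))
for n,a,b,z in [("capA",(394,168),(257,255),.225),("capB",(392,192),(213,255),.225),("capC",(94,172),(204,99),.225),("dark",(428,215),(251,338),.098),("nut",(110,165),(247,121),.11)]:
    print(n,tri(a,b),hit(K,T,*a,z).round(3),hit(K2,T2,*b,z).round(3))
for n,u,z in [("purple",(151,212),.116),("p2",(206,155),.116),("p3",(169,153),.116),("p4",(137,143),.116),("lid",(245,174),.018)]: print(n,hit(K,T,*u,z).round(3))
```

```text
fulltop [0.59242573 0.02779484 0.207     ] [0.58864716 0.02376626 0.207     ]
empty top [ 0.55778244 -0.38069659  0.116     ] [ 0.55550713 -0.37959885  0.116     ]
dial [ 0.57804453 -0.12819236  0.079     ]
pan [0.59518174 0.03798636 0.09      ] [0.58818653 0.04878839 0.09      ]
slice [0.54842374 0.35748011 0.026     ] [0.5428646  0.36451063 0.026     ]
capA (array([0.449, 0.261, 0.224]), np.float64(0.0027)) [0.451 0.262 0.225] [0.448 0.26  0.225]
capB (array([0.535, 0.261, 0.224]), np.float64(0.0002)) [0.537 0.261 0.225] [0.535 0.263 0.225]
capC (array([ 0.644, -0.42 ,  0.213]), np.float64(0.001)) [ 0.654 -0.412  0.225] [ 0.64  -0.396  0.225]
dark (array([0.458, 0.37 , 0.103]), np.float64(0.0043)) [0.455 0.373 0.098] [0.457 0.365 0.098]
nut (array([ 0.51 , -0.467,  0.11 ]), np.float64(0.0074)) [ 0.505 -0.471  0.11 ] [ 0.511 -0.461  0.11 ]
purple [ 0.645 -0.29   0.116]
p2 [ 0.401 -0.232  0.116]
p3 [ 0.421 -0.333  0.116]
p4 [ 0.403 -0.438  0.116]
lid [ 0.342 -0.135  0.018]
```

View pics/c1.png

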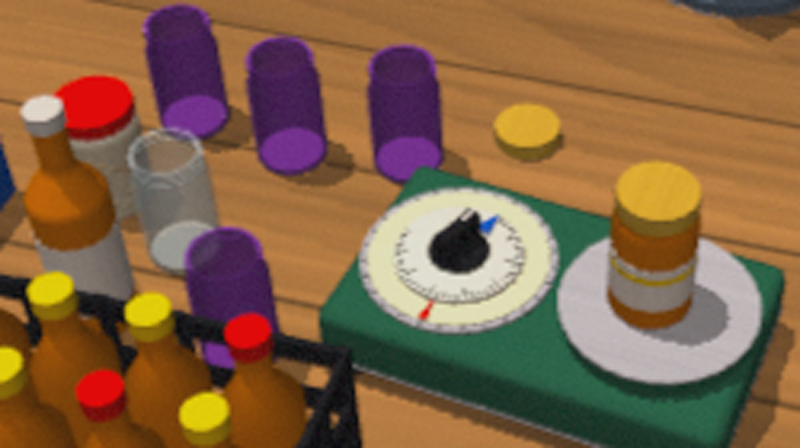

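The crop confirms it. The clear open jar is at crop (175,200), between the white-capped bottle and the red-lidded nut jar. The filled jar stands off-centre on the pan at crop (655,245). Next I lift and move to above the full jar, with the jaws along world x.

Call:
servo_tool(targets=[[[0,0,-0.06],[0,0,0]],[[0,0,-0.108],[0,0,0.1]],[[-0.05,-0.034,-0.108],[0,0,0.25]],[[-0.1,-0.067,-0.108],[0,0,0.4]],[[-0.15,-0.1,-0.108],[0,0,0.55]],[[-0.2,-0.134,-0.108],[0,0,0.7]],[[-0.25,-0.168,-0.108],[0,0,0.85]],[[-0.3,-0.202,-0.108],[0,0,1.0]],[[-0.35,-0.235,-0.108],[0,0,1.138]],[[-0.4,-0.269,-0.108],[0,0,1.138]],[[-0.45,-0.303,-0.108],[0,0,1.138]],[[-0.5,-0.336,-0.108],[0,0,1.138]]], gripper=0.087)

```text
time_s: 1.65
position: [0.5756, 0.0514, 0.3303]
tcp_rot: [[-0.001, 1.0, -0.0], [1.0, 0.001, 0.0], [0.0, -0.0, -1.0]]
force: [-0.2, 0.8, 0.2]
opening: 0.997
```

Call:
servo_tool(targets=[[[0,0,0],[0,0,0]],[[0,0,0],[0,0,0]]])

```text
time_s: 1.9
position: [0.5743, 0.0534, 0.3299]
tcp_rot: [[-0.0, 1.0, -0.002], [1.0, 0.0, 0.001], [0.001, -0.002, -1.0]]
force: [-0.4, 0.6, 0.7]
opening: 1.002
```

Run:
```python
from h import *
p,K,T=cap("wrist","w1.png")
c=eyes.capture("wrist");print(np.round(c["T_tool_cam"],3).tolist(),K.round(0).tolist(),telemetry.read_state()["position"])
```

```text
[[0.0, -0.954, -0.299, 0.084], [1.0, -0.0, 0.001, -0.0], [-0.001, -0.299, 0.954, -0.162], [0.0, 0.0, 0.0, 1.0]] [[297.0, 0.0, 260.0], [0.0, 297.0, 189.0], [0.0, 0.0, 1.0]] [0.57398978 0.05453765 0.33037795]
```

View pics/w1.png

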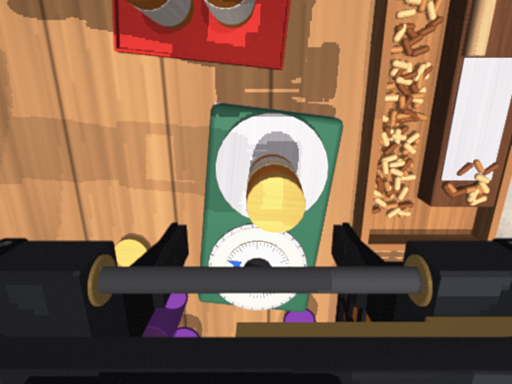

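Wrist view: the full jar's lid is at (275,205), the pan is centred near (272,167) and the dial near (256,266). The blue arrow is at (235,265). I'll fit the lid and pan now.

Run:
```python
from h import *
p,K,T=load("w1.png")
h=cv2.cvtColor(p,cv2.COLOR_BGR2HSV)
def big(m,roi):
    z=np.zeros_like(m);x0,y0,x1,y1=roi;z[y0:y1,x0:x1]=m[y0:y1,x0:x1]
    return max(cv2.findContours(z,cv2.RETR_EXTERNAL,cv2.CHAIN_APPROX_NONE)[0],key=cv2.contourArea)
c=big(cv2.inRange(h,(18,80,120),(35,255,255)),(230,150,330,240))
x,y,w,hh=cv2.boundingRect(c);print("lid",x,y,w,hh,cv2.fitEllipse(c))
print(hit(K,T,*cv2.fitEllipse(c)[0],.207))
# circle fit of points on plane
def circ(c,z):
    P=np.array([hit(K,T,*q,z)[:2] for q in c[:,0].astype(float)]);
    for _ in range(4):
        A=np.c_[2*P,np.ones(len(P))];s=np.linalg.lstsq(A,(P**2).sum(1),rcond=None)[0];r=np.sqrt(s[2]+s[0]**2+s[1]**2)
        e=abs(np.linalg.norm(P-s[:2],axis=1)-r);P=P[e<=max(np.percentile(e,80),.0015)]
    return s[:2],r
print("lid circ",circ(c,.207))
g=cv2.inRange(h,(65,60,20),(95,255,200)) # green housing
gc=big(g,(190,90,350,320))
w=cv2.inRange(h,(0,0,140),(180,45,255))
for n,roi,z in(("pan",(210,100,335,222),.0895),):
    c=cv2.convexHull(big(w,roi));print(n,cv2.boundingRect(c),circ(c,z))
m=cv2.inRange(h,(100,120,80),(125,255,255));ys,xs=np.nonzero(m[240:300,210:310]);print("blue",xs.mean()+210,ys.mean()+240,len(xs))
print(hit(K,T,xs.mean()+210,ys.mean()+240,.079))
hull=cv2.convexHull(gc);ap=cv2.approxPolyDP(hull,6,True);print([ (q[0].tolist(),hit(K,T,*q[0].astype(float),.07).round(3)[:2].tolist()) for q in ap])
```

```text
lid 247 176 58 56 ((275.4767761230469, 204.0237579345703), (55.4462890625, 58.33042907714844), 90.38056945800781)
[0.59061368 0.03149701 0.207     ]
lid circ (array([0.59063005, 0.03060356]), np.float64(0.02995696022166609))
pan (215, 114, 113, 104) (array([0.59068376, 0.03754203]), np.float64(0.07837058786529032))
blue 235.30434782608697 263.2608695652174 46
[ 0.53605822 -0.11558847  0.079     ]
[([214, 106], [0.512, 0.124]), ([341, 122], [0.687, 0.102]), ([313, 266], [0.661, -0.126]), ([201, 266], [0.48, -0.126])]
```

Call:
servo_tool(targets=[[[-0.024,0.017,0],[0,0,0]],[[-0.024,0.017,0.03],[0,0,0]],[[-0.024,0.017,0.06],[0,0,0]],[[-0.024,0.017,0.09],[0,0,0]],[[-0.024,0.017,0.11],[0,0,0]],[[-0.024,0.017,0.13],[0,0,0]],[[-0.024,0.017,0.15],[0,0,0]],[[-0.024,0.017,0.165],[0,0,0]],[[-0.024,0.017,0.18],[0,0,0]],[[-0.024,0.017,0.186],[0,0,0]],[[-0.024,0.017,0.186],[0,0,0]]])

```text
time_s: 3.38
position: [0.5919, 0.0293, 0.1443]
tcp_rot: [[-0.001, 1.0, -0.001], [1.0, 0.001, 0.0], [0.0, -0.001, -1.0]]
force: [0.1, -0.2, 0.4]
opening: 0.994
```

Call:
servo_tool(targets=[[[0,0,0],[0,0,0]],[[0,0,0],[0,0,0]],[[0,0,0],[0,0,0]],[[0,0,0],[0,0,0]],[[0,0,0],[0,0,0]],[[0,0,0],[0,0,0]]], gripper=0.055)

```text
time_s: 4.12
position: [0.591, 0.0293, 0.1443]
tcp_rot: [[-0.001, 1.0, -0.002], [1.0, 0.001, -0.0], [-0.0, -0.002, -1.0]]
force: [-4.3, 0.5, 1.2]
opening: 0.739
```

Call:
servo_tool(targets=[[[0,0,-0.005],[0,0,0]],[[0,0,-0.015],[0,0,0]],[[0,0,-0.035],[0,0,0]],[[0,0,-0.06],[0,0,0]],[[0,0,-0.09],[0,0,0]],[[0,0,-0.12],[0,0,0]],[[0,0,-0.15],[0,0,0]],[[0,0,-0.175],[0,0,0]],[[0,0,-0.185],[0,0,0]],[[0,0,-0.185],[0,0,0]]])

```text
time_s: 5.38
position: [0.5922, 0.0293, 0.3297]
tcp_rot: [[-0.001, 1.0, 0.001], [1.0, 0.001, -0.0], [-0.0, 0.001, -1.0]]
force: [0.1, 0.5, -6.6]
opening: 0.74
```

Run:
```python
from h import *
def big(m,roi):
    z=np.zeros_like(m);x0,y0,x1,y1=roi;z[y0:y1,x0:x1]=m[y0:y1,x0:x1]
    return max(cv2.findContours(z,cv2.RETR_EXTERNAL,cv2.CHAIN_APPROX_NONE)[0],key=cv2.contourArea)
for n,roi in(("scene",(385,235,445,285)),("side",(180,330,238,384))):
    p,K,T=load(n+"0.png");h=cv2.cvtColor(p,cv2.COLOR_BGR2HSV)
    m=255-cv2.inRange(h,(0,190,60),(6,255,255))-cv2.inRange(h,(174,190,60),(180,255,255))
    m=cv2.inRange(h,(7,40,90),(25,200,255))  # light wood face
    c=cv2.convexHull(big(m,roi));print(n,cv2.boundingRect(c))
    P=np.array([hit(K,T,*q,.026)[:2] for q in c[:,0].astype(float)])
    print(cv2.minEnclosingCircle((P*1000).astype(np.float32)), hit(K,T,*cv2.fitEllipse(c)[0],.026))
p,K,T=cap("scene","s2.png")
cv2.imwrite("pics/s2c.png",np.hstack([cv2.resize(p[40:280,180:460],None,fx=2,fy=2)]))
```

```text
scene (398, 245, 35, 28)
((543.0126953125, 357.7281494140625), 43.98802185058594) [0.54391727 0.35812642 0.026     ]
side (190, 335, 42, 43)
((544.9112548828125, 363.34515380859375), 49.566036224365234) [0.54365159 0.36462283 0.026     ]
```

View pics/s2c.png

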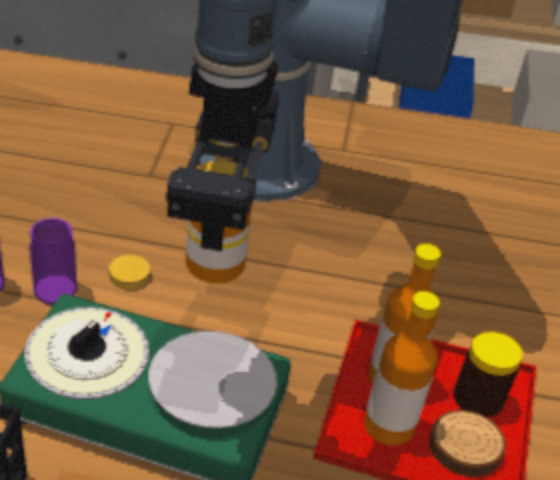

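The jar is held upright and clear of the pan, and the slice is in view. I move partway to the tray and fit the slice from above.

Call:
servo_tool(targets=[[[0.01,-0.003,0],[0,0,0]],[[0.03,-0.008,0],[0,0,0]],[[0.06,-0.014,0],[0,0,0]],[[0.095,-0.021,0],[0,0,0]],[[0.13,-0.029,0],[0,0,0]],[[0.165,-0.036,0],[0,0,0]],[[0.195,-0.042,0],[0,0,0]],[[0.215,-0.047,0],[0,0,0]],[[0.221,-0.048,0],[0,0,0]],[[0.221,-0.048,0],[0,0,0]]])

```text
time_s: 6.68
position: [0.5437, 0.2501, 0.3294]
tcp_rot: [[-0.002, 1.0, -0.0], [1.0, 0.002, -0.001], [-0.001, -0.0, -1.0]]
force: [0.1, 0.3, -6.7]
opening: 0.74
```

Run:
```python
from h import *
p,K,T=cap("wrist","w2.png");print(telemetry.read_state()["position"])
c=proj(K,T,[.5437,.361,.026]);print(c)
h=cv2.cvtColor(p,cv2.COLOR_BGR2HSV)
x,y=c.astype(int);R=50
red=cv2.inRange(h,(0,170,60),(6,255,255))|cv2.inRange(h,(174,170,60),(180,255,255))
m=cv2.inRange(h,(7,30,80),(25,215,255));z=np.zeros_like(m);z[max(y-R,0):y+R,x-R:x+R]=m[max(y-R,0):y+R,x-R:x+R]
k=max(cv2.findContours(z,cv2.RETR_EXTERNAL,cv2.CHAIN_APPROX_NONE)[0],key=cv2.contourArea);k=cv2.convexHull(k)
P=np.array([hit(K,T,*q,.026)[:2]*1000 for q in k[:,0].astype(float)]).astype(np.float32)
print(cv2.boundingRect(k),cv2.minEnclosingCircle(P),cv2.fitEllipse(P))
cv2.polylines(p,[k],1,(255,0,255),1);cv2.imwrite("pics/w2c.png",p)
```

```text
[0.54398606 0.24950662 0.32942193]
[259.32358283  75.75291979]
(230, 45, 61, 64) ((544.6188354492188, 359.2494812011719), 44.09539794921875) ((544.5667114257812, 359.0542907714844), (87.06175994873047, 87.62002563476562), 115.31671142578125)
```

View pics/w2c.png

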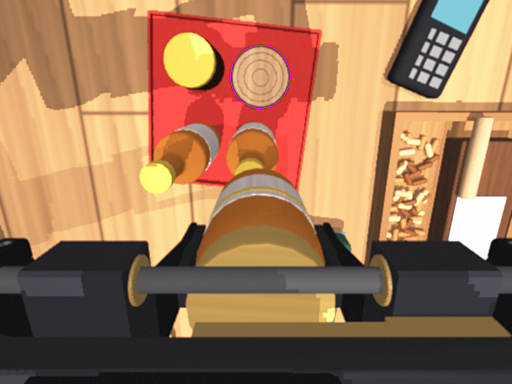

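The slice is fitted at (259,76), which gives (0.5446, 0.3592). The dark jar at (190,60) is close to a finger opened along x. I'll turn the jaws about 40° so they open in the free diagonal.

Call:
servo_tool(targets=[[[0.015,0,0],[0,0,0.1]],[[0.04,0,0],[0,0,0.25]],[[0.07,0,0],[0,0,0.4]],[[0.095,0,0],[0,0,0.55]],[[0.109,0,0.01],[0,0,0.7]],[[0.109,0,0.04],[0,0,0.7]],[[0.109,0,0.08],[0,0,0.7]],[[0.109,0,0.12],[0,0,0.7]],[[0.109,0,0.155],[0,0,0.7]],[[0.109,0,0.185],[0,0,0.7]],[[0.109,0,0.21],[0,0,0.7]],[[0.109,0,0.225],[0,0,0.7]]])

```text
time_s: 8.22
position: [0.5441, 0.3577, 0.103]
tcp_rot: [[0.645, 0.764, -0.002], [0.764, -0.645, -0.001], [-0.002, -0.0, -1.0]]
force: [0.5, 0.5, -6.6]
opening: 0.742
```

Call:
servo_tool(targets=[[[0,0,0.006],[0,0,0]],[[0,0,0.011],[0,0,0]],[[0,0,0.015],[0,0,0]],[[0,0,0.017],[0,0,0]],[[0,0,0.017],[0,0,0]]])

```text
time_s: 8.85
position: [0.5438, 0.3593, 0.0878]
tcp_rot: [[0.643, 0.766, 0.0], [0.766, -0.643, 0.0], [0.0, 0.0, -1.0]]
force: [0.1, -0.0, -5.8]
opening: 0.743
```

Position is good. Now I lower slowly to contact.

Call:
servo_tool(targets=[[[0,0,0.002],[0,0,0]],[[0,0,0.003],[0,0,0]],[[0,0,0.004],[0,0,0]],[[0,0,0.005],[0,0,0]],[[0,0,0.0055],[0,0,0]],[[0,0,0.006],[0,0,0]],[[0,0,0.006],[0,0,0]]])

```text
time_s: 9.72
position: [0.5437, 0.3592, 0.0818]
tcp_rot: [[0.643, 0.766, 0.0], [0.766, -0.643, 0.0], [0.0, 0.0, -1.0]]
force: [-0.3, -0.0, -4.4]
opening: 0.739
```

Call:
servo_tool(targets=[[[0,0,0.0005],[0,0,0]],[[0,0,0.001],[0,0,0]],[[0,0,0.001],[0,0,0]]])

```text
time_s: 10.1
position: [0.5438, 0.3594, 0.0817]
tcp_rot: [[0.643, 0.766, 0.001], [0.766, -0.643, 0.0], [0.001, 0.0, -1.0]]
force: [-2.6, -0.1, 5.5]
opening: 0.743
```

Call:
servo_tool(targets=[[[0,0,-0.0006],[0,0,0]],[[0,0,-0.0006],[0,0,0]]])

```text
time_s: 10.35
position: [0.5438, 0.3593, 0.0817]
tcp_rot: [[0.643, 0.765, 0.0], [0.765, -0.643, 0.0], [0.001, 0.0, -1.0]]
force: [-3.1, -1.2, 5.8]
opening: 0.739
```

Call:
servo_tool(targets=[[[0,0,0],[0,0,0]],[[0,0,0],[0,0,0]],[[0,0,0],[0,0,0]],[[0,0,0],[0,0,0]]], gripper=0.082)

```text
time_s: 10.85
position: [0.544, 0.3592, 0.081]
tcp_rot: [[0.643, 0.765, 0.0], [0.765, -0.643, 0.0], [0.0, 0.0, -1.0]]
force: [-0.6, 0.1, -1.1]
opening: 0.935
```

Call:
servo_tool(targets=[[[0,0,-0.01],[0,0,0]],[[0,0,-0.03],[0,0,0]],[[0,0,-0.07],[0,0,0]],[[0,0,-0.12],[0,0,0]],[[0,0,-0.17],[0,0,0]],[[0,0,-0.21],[0,0,0]],[[0,0,-0.248],[0,0,0]],[[0,0,-0.248],[0,0,0]]], gripper=0.087)

```text
time_s: 11.85
position: [0.5455, 0.3601, 0.3343]
tcp_rot: [[0.643, 0.766, 0.009], [0.766, -0.643, 0.004], [0.009, 0.004, -1.0]]
force: [-0.1, -0.5, -0.7]
opening: 1.001
```

Run:
```python
from h import *
p,K,T=cap("side","d3.png")
a=p[210:384,140:320]
q,K,T=cap("scene","s3.png")
b=q[150:324,330:510]
cv2.imwrite("pics/d3c.png",cv2.resize(np.hstack([a,b]),None,fx=2.2,fy=2.2))
s=telemetry.read_state();print(s["position"],s["joint_positions"],s["time_s"])
```

```text
[0.54341344 0.35901038 0.32953784] [ 2.36395024e+01  2.70620046e+01  7.02190768e+01 -2.60147965e-03
  8.26859136e+01  6.36914230e+01] 11.95
```

View pics/d3c.png

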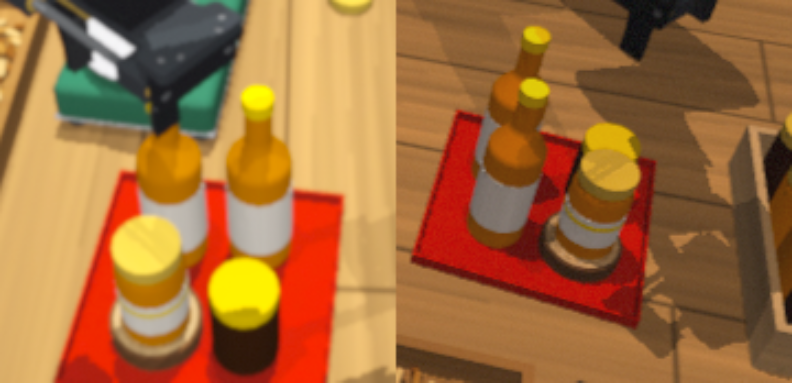

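The jar stands upright on the slice, centred as far as these views show, with its neighbours untouched. Next the empty jar, approached with jaws along world y.

Call:
servo_tool(targets=[[[-0.02,0.02,0],[0,0,-0.1]],[[-0.053,0.052,0],[0,0,-0.227]],[[-0.088,0.086,0],[0,0,-0.378]],[[-0.124,0.121,0],[0,0,-0.529]],[[-0.159,0.156,0],[0,0,-0.68]],[[-0.194,0.19,0],[0,0,-0.832]],[[-0.23,0.225,0],[0,0,-0.983]],[[-0.265,0.259,0],[0,0,-1.134]],[[-0.3,0.294,0],[0,0,-1.286]],[[-0.335,0.329,0],[0,0,-1.437]],[[-0.37,0.363,0],[0,0,-1.588]],[[-0.406,0.398,0],[0,0,-1.74]]])

```text
time_s: 13.45
position: [0.5861, -0.2087, 0.327]
tcp_rot: [[-0.865, 0.501, -0.003], [0.501, 0.865, 0.002], [0.004, 0.0, -1.0]]
force: [0.0, 0.6, -0.8]
opening: 1.0
```

```bash
cat >> h.py <<'E'
def plan(p,psi):
    s=telemetry.read_state();R=np.array(s["tcp_rot"]);d=R.T@(np.array(p)-s["position"])
    a=np.degrees(np.arctan2(R[1,1],R[0,1]));w=(psi-a+180)%360-180
    print("pos",np.round(s["position"],4),"psi",a.round(1),"shift",d.round(4),"wz",np.radians(-w).round(3),"t",s["time_s"])
E
python3 -c "
from h import *
plan([.6,-.38,.33],90)"
```

```text
pos [ 0.5861 -0.2087  0.327 ] psi 59.9 shift [-0.0978 -0.1413 -0.0034] wz -0.525 t 13.45
```

Call:
servo_tool(targets=[[[-0.03,-0.043,0],[0,0,-0.15]],[[-0.06,-0.086,0],[0,0,-0.32]],[[-0.085,-0.124,0],[0,0,-0.45]],[[-0.098,-0.141,0],[0,0,-0.525]],[[-0.098,-0.141,0],[0,0,-0.525]],[[-0.098,-0.141,0],[0,0,-0.525]]])

```text
time_s: 14.2
position: [0.6, -0.3774, 0.3278]
tcp_rot: [[-1.0, 0.005, -0.002], [0.005, 1.0, 0.003], [0.002, 0.003, -1.0]]
force: [0.2, -0.2, 0.4]
opening: 0.999
```

Run:
```python
from h import *
p,K,T=cap("wrist","w4.png");plan([.557,-.38,.33],90)
print(proj(K,T,[.557,-.38,.116]),proj(K,T,[.557,-.38,.0]))
h=cv2.cvtColor(p,cv2.COLOR_BGR2HSV)
cv2.imwrite("pics/w4c.png",cv2.resize(p[0:280,100:420],None,fx=2.1,fy=2.1,interpolation=cv2.INTER_CUBIC))
```

```text
pos [ 0.6003 -0.3772  0.3284] psi 89.7 shift [ 0.0432 -0.003  -0.0016] wz -0.004 t 14.25
[255.97613284 128.89620469] [256.60356145 121.18519483]
```

View pics/w4c.png

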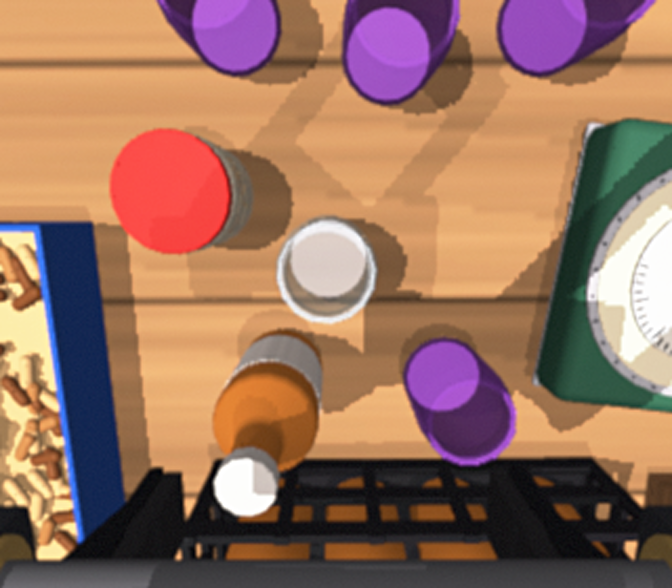

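Wrist view: the clear jar's rim is centred at about crop (327,270), which is px (255.7,128.6) and matches the estimate (0.557, -0.380). The nut lid is at crop (172,190) and the honey_c cap at (247,482). I check clearances before descending.

Run:
```python
from h import *
p,K,T=load("w4.png")
f=lambda u,v,z:hit(K,T,100+u/2.1,v/2.1,z).round(4)
print("jar",f(327,270,.116),"nut",f(172,190,.11),"capC",f(247,482,.225),"purple rim",f(463,418,.116),"knobside purple base",f(441,376,0))
plan(f(327,270,.055),90)
```

```text
jar [ 0.5566 -0.3803  0.116 ] nut [ 0.5112 -0.4695  0.11  ] capC [ 0.642  -0.4172  0.225 ] purple rim [ 0.6497 -0.2948  0.116 ] knobside purple base [ 0.6543 -0.2895  0.    ]
pos [ 0.6003 -0.3772  0.3284] psi 89.7 shift [ 0.0368 -0.0045  0.2734] wz -0.004 t 14.25
```

Call:
servo_tool(targets=[[[0.03,-0.002,0],[0,0,-0.004]],[[0.0435,-0.003,0.01],[0,0,-0.004]],[[0.0435,-0.003,0.05],[0,0,-0.004]],[[0.0435,-0.003,0.09],[0,0,-0.004]],[[0.0435,-0.003,0.13],[0,0,-0.004]],[[0.0435,-0.003,0.16],[0,0,-0.004]],[[0.0435,-0.003,0.19],[0,0,-0.004]],[[0.0435,-0.003,0.215],[0,0,-0.004]],[[0.0435,-0.003,0.24],[0,0,-0.004]],[[0.0435,-0.003,0.26],[0,0,-0.004]],[[0.0435,-0.003,0.272],[0,0,-0.004]],[[0.0435,-0.003,0.273],[0,0,-0.004]]])

```text
time_s: 15.75
position: [0.5567, -0.3811, 0.0555]
tcp_rot: [[-1.0, 0.0, -0.001], [0.0, 1.0, 0.001], [0.001, 0.001, -1.0]]
force: [-0.2, 0.3, 0.6]
opening: 1.004
```

Call:
servo_tool(targets=[[[0,0,0],[0,0,0]],[[0,0,0],[0,0,0]],[[0,0,0],[0,0,0]],[[0,0,0],[0,0,0]],[[0,0,0],[0,0,0]],[[0,0,0],[0,0,0]]], gripper=0.055)

```text
time_s: 16.5
position: [0.5572, -0.3822, 0.0569]
tcp_rot: [[-1.0, 0.001, 0.001], [0.001, 1.0, -0.001], [-0.001, -0.001, -1.0]]
force: [-0.9, -0.7, 4.5]
opening: 0.725
```

Call:
servo_tool(targets=[[[0,0,-0.005],[0,0,0]],[[0,0,-0.015],[0,0,0]],[[0,0,-0.035],[0,0,0]],[[0,0,-0.065],[0,0,0]],[[0,0,-0.105],[0,0,0]],[[0,0,-0.145],[0,0,0]],[[0,0,-0.185],[0,0,0]],[[0,0,-0.225],[0,0,0]],[[0,0,-0.255],[0,0,0]],[[0,0,-0.27],[0,0,0]],[[0,0,-0.27],[0,0,0]]])

```text
time_s: 17.88
position: [0.5571, -0.3818, 0.3277]
tcp_rot: [[-1.0, 0.001, 0.002], [0.001, 1.0, -0.002], [-0.002, -0.002, -1.0]]
force: [-0.5, 0.4, -2.4]
opening: 0.724
```

Run:
```python
from h import *
plan([.5907,.0375,.33],90);plan([.5907,.0375,.33],0)
p,K,T=cap("wrist","w5.png")
q,K,T=cap("scene","s5.png");t=telemetry.read_state()["position"];u,v=proj(K,T,t).astype(int)
q=cv2.resize(q[max(v-90,0):v+110,max(u-120,0):u+120],(456,380))
cv2.imwrite("pics/s5c.png",np.hstack([cv2.resize(p,(340,380)),q]))
```

```text
pos [ 0.5571 -0.3818  0.3277] psi 90.0 shift [-0.0333  0.4193 -0.003 ] wz -0.001 t 17.875
pos [ 0.5571 -0.3818  0.3277] psi 90.0 shift [-0.0333  0.4193 -0.003 ] wz 1.57 t 17.875
```

View pics/s5c.png

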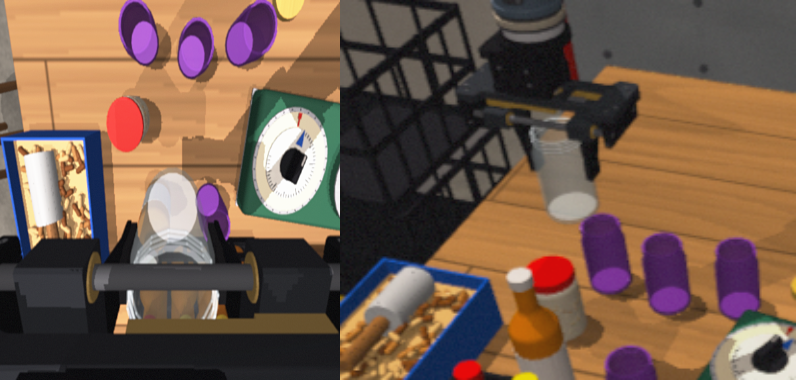

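Held upright: the base is at wrist px (259,209), as predicted for a vertical jar, and the measured weight is about 2.6 N. Now I carry it to the pan.

Call:
servo_tool(targets=[[[-0.001,0.012,0],[0,0,0]],[[-0.003,0.035,0],[0,0,0]],[[-0.006,0.07,0],[0,0,0]],[[-0.009,0.115,0],[0,0,0]],[[-0.013,0.165,0],[0,0,0]],[[-0.017,0.215,0],[0,0,0]],[[-0.021,0.265,0],[0,0,0]],[[-0.025,0.31,0],[0,0,0]],[[-0.029,0.355,0],[0,0,0]],[[-0.031,0.39,0],[0,0,0]],[[-0.033,0.41,0],[0,0,0]],[[-0.0337,0.4193,0],[0,0,0]]])

```text
time_s: 19.48
position: [0.5906, 0.039, 0.326]
tcp_rot: [[-1.0, -0.001, -0.0], [-0.001, 1.0, -0.0], [0.0, -0.0, -1.0]]
force: [0.1, -0.7, -3.3]
opening: 0.724
```

Call:
servo_tool(targets=[[[0,0,0.01],[0,0,0]],[[0,0,0.03],[0,0,0]],[[0,0,0.06],[0,0,0]],[[0,0,0.09],[0,0,0]],[[0,0,0.115],[0,0,0]],[[0,0,0.135],[0,0,0]],[[0,0,0.15],[0,0,0]],[[0,0,0.16],[0,0,0]],[[0,0,0.167],[0,0,0]],[[0,0,0.17],[0,0,0]],[[0,0,0.17],[0,0,0]]])

```text
time_s: 20.85
position: [0.5912, 0.0376, 0.1564]
tcp_rot: [[-1.0, 0.001, 0.001], [0.001, 1.0, -0.0], [-0.001, -0.0, -1.0]]
force: [-0.1, 1.0, -2.0]
opening: 0.728
```

Run:
```python
from h import *
plan([.5907,.0375,.15],90);print(telemetry.read_state()["force"])
```

```text
pos [0.5912 0.0376 0.1564] psi 90.0 shift [ 0.0005 -0.0001  0.0064] wz -0.001 t 20.85
[-0.13379416  1.00054361 -2.00153085]
```

Call:
servo_tool(targets=[[[0,0,0.002],[0,0,0]],[[0,0,0.0035],[0,0,0]],[[0,0,0.005],[0,0,0]],[[0,0,0.006],[0,0,0]],[[0,0,0.0065],[0,0,0]],[[0,0,0.007],[0,0,0]],[[0,0,0.0075],[0,0,0]],[[0,0,0.0078],[0,0,0]],[[0,0,0.0078],[0,0,0]],[[0,0,0.0078],[0,0,0]]])

```text
time_s: 22.1
position: [0.591, 0.0376, 0.1485]
tcp_rot: [[-1.0, 0.001, 0.0], [0.001, 1.0, 0.0], [-0.0, 0.0, -1.0]]
force: [-0.3, 0.3, -0.1]
opening: 0.725
```

Call:
servo_tool(targets=[[[0,0,0.0003],[0,0,0]],[[0,0,0.0003],[0,0,0]],[[0,0,0.0003],[0,0,0]],[[0,0,0.0003],[0,0,0]],[[0,0,0.0003],[0,0,0]]], gripper=0.087)

```text
time_s: 22.72
position: [0.591, 0.0376, 0.148]
tcp_rot: [[-1.0, 0.001, 0.0], [0.001, 1.0, -0.0], [-0.0, -0.0, -1.0]]
force: [-0.7, 0.9, -0.1]
opening: 0.996
```

Call:
servo_tool(targets=[[[0,0,-0.01],[0,0,0]],[[0,0,-0.03],[0,0,0]],[[0,0,-0.06],[0,0,0]],[[0,0,-0.1],[0,0,0]],[[0,0,-0.14],[0,0,0]],[[0,0,-0.18],[0,0,0]],[[0,-0.03,-0.18],[0,0,0]],[[0,-0.065,-0.18],[0,0,0]],[[-0.03,-0.09,-0.18],[0,0,0]],[[-0.06,-0.1,-0.18],[0,0,0]],[[-0.06,-0.1,-0.18],[0,0,0]]])

```text
time_s: 24.1
position: [0.6523, -0.0637, 0.3281]
tcp_rot: [[-1.0, 0.002, 0.001], [0.002, 1.0, -0.0], [-0.001, -0.0, -1.0]]
force: [0.5, 0.6, 0.2]
opening: 1.0
```

Run:
```python
from h import *
p,K,T=cap("wrist","w6.png")
print(telemetry.read_state()["position"],proj(K,T,[.57,-.129,.079]),proj(K,T,[.5907,.0375,.09]))
cv2.imwrite("pics/w6c.png",cv2.resize(p[0:250,80:512],None,fx=1.85,fy=1.85,interpolation=cv2.INTER_CUBIC))
```

```text
[ 0.65092463 -0.06277249  0.32804421] [209.09027246  95.16264931] [336.24544214 111.56367971]
```

View pics/w6c.png

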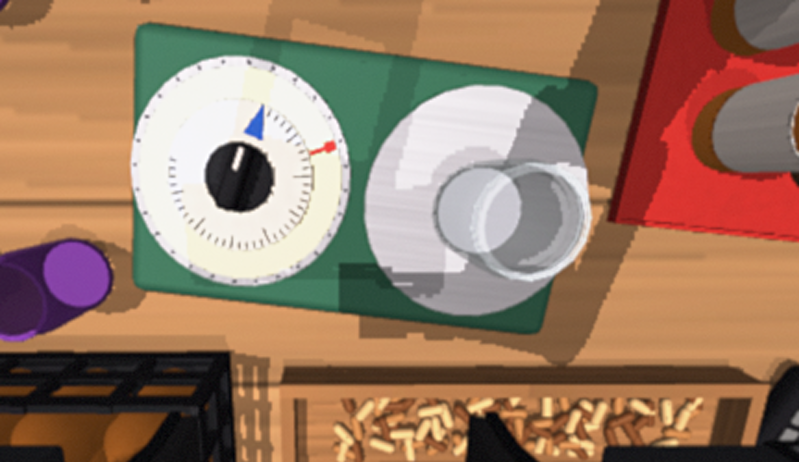

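Wrist view: the empty jar stands on the pan with its base at crop (478,210), and the pan centre is near (477,200). The blue tip is at (263,104), the needle's inner end at (312,153) and the knob at (239,176). I measure these by masks.

```bash
cat >> h.py <<'E'
def circ(P,n=6):
    for _ in range(n):
        A=np.c_[2*P,np.ones(len(P))];s=np.linalg.lstsq(A,(P**2).sum(1),rcond=None)[0];r=np.sqrt(s[2]+s[0]**2+s[1]**2)
        e=abs(np.linalg.norm(P-s[:2],axis=1)-r);P=P[e<=max(np.percentile(e,85),.001)]
    return s[:2].round(4),r.round(4),len(P)
def big(m,roi):
    z=np.zeros_like(m);x0,y0,x1,y1=roi;z[y0:y1,x0:x1]=m[y0:y1,x0:x1]
    return max(cv2.findContours(z,cv2.RETR_EXTERNAL,cv2.CHAIN_APPROX_NONE)[0],key=cv2.contourArea)
def pts(K,T,c,z): return np.array([hit(K,T,*q,z)[:2] for q in np.reshape(c,(-1,2)).astype(float)])
def mask(h,col):
    if col=="red": return cv2.inRange(h,(0,150,100),(8,255,255))|cv2.inRange(h,(172,150,100),(180,255,255))
    if col=="blue": return cv2.inRange(h,(100,120,80),(125,255,255))
    if col=="green": return cv2.inRange(h,(65,60,20),(95,255,200))
def px(m,roi):
    x0,y0,x1,y1=roi;ys,xs=np.nonzero(m[y0:y1,x0:x1]);return np.c_[xs+x0,ys+y0]
def arrows(K,T,h,C,roi):
    out={}
    for col,z in(("blue",.079),("red",.075)):
        P=pts(K,T,px(mask(h,col),roi),z);v=P-C;r=np.linalg.norm(v,axis=1);m=v.mean(0)
        a=np.degrees(np.arctan2(m[1],m[0]));out[col]=a;print(col,len(P),"ang",a.round(2),"r",r.min().round(4),r.max().round(4))
    print("red-blue (world ccw deg)",((out["red"]-out["blue"]+180)%360-180))
E
python3 - <<'E'
from h import *
p,K,T=load("w6.png");h=cv2.cvtColor(p,cv2.COLOR_BGR2HSV)
ng=255-mask(h,"green")
# dial ring: non-green region inside housing
c=big(ng,(150,25,272,157));print(cv2.boundingRect(c),"ring@.075",circ(pts(K,T,c,.075)))
C=circ(pts(K,T,c,.075))[0]
w=cv2.inRange(h,(0,0,90),(180,40,255));e=big(w,(270,40,402,175));e=cv2.convexHull(e);print(cv2.boundingRect(e),"pan",circ(pts(K,T,e,.092)))
k=big(cv2.inRange(h,(0,0,0),(180,255,60)),(180,65,240,125));m=cv2.moments(k)
print("knob blk",m["m10"]/m["m00"],m["m01"]/m["m00"],cv2.boundingRect(k),hit(K,T,m["m10"]/m["m00"],m["m01"]/m["m00"],.095))
arrows(K,T,h,C,(155,30,270,155))
f=lambda u,v,z:hit(K,T,80+u/1.85,v/1.85,z).round(4)
print("jar base",f(478,210,.0945),"jar rim",f(536,222,.208),"bluetip",f(263,104,.079),"needle",f(312,153,.075))
E
```

```text
(150, 25, 120, 132) ring@.075 (array([ 0.5707, -0.1293]), np.float64(0.0792), 232)
(277, 46, 123, 125) pan (array([0.5907, 0.0376]), np.float64(0.0784), 40)
knob blk 208.8177731673582 95.4189142461964 (192, 77, 35, 37) [ 0.57028003 -0.12676861  0.095     ]
blue 88 ang 158.01 r 0.0303 0.0491
red 33 ang 108.01 r 0.0544 0.0714
red-blue (world ccw deg) -50.00558257681962
jar base [0.5929 0.0393 0.0945] jar rim [0.592  0.0396 0.208 ] bluetip [ 0.5228 -0.1099  0.079 ] needle [ 0.5545 -0.0768  0.075 ]
```

The jar stands about 2 mm from the pan's centre. The arrow is at 158° and the needle at about 107.5°, so the knob needs roughly 50° clockwise. Now I grasp the knob bar.

Call:
servo_tool(targets=[[[0.03,-0.025,0],[0,0,0.13]],[[0.06,-0.05,0],[0,0,0.26]],[[0.081,-0.066,0.01],[0,0,0.384]],[[0.081,-0.066,0.045],[0,0,0.384]],[[0.081,-0.066,0.085],[0,0,0.384]],[[0.081,-0.066,0.125],[0,0,0.384]],[[0.081,-0.066,0.16],[0,0,0.384]],[[0.081,-0.066,0.19],[0,0,0.384]],[[0.081,-0.066,0.21],[0,0,0.384]],[[0.081,-0.066,0.225],[0,0,0.384]],[[0.081,-0.066,0.235],[0,0,0.384]],[[0.081,-0.066,0.24],[0,0,0.384]]], gripper=0.045)

```text
time_s: 25.65
position: [0.5698, -0.1282, 0.088]
tcp_rot: [[-0.927, 0.375, 0.0], [0.375, 0.927, -0.0], [-0.0, -0.0, -1.0]]
force: [0.5, 1.3, 0.5]
opening: 0.515
```

Call:
servo_tool(targets=[[[0,0,0],[0,0,0]],[[0,0,0],[0,0,0]]])

```text
time_s: 25.9
position: [0.5702, -0.1286, 0.0886]
tcp_rot: [[-0.927, 0.375, 0.001], [0.375, 0.927, -0.0], [-0.001, 0.0, -1.0]]
force: [-0.4, 0.1, 0.4]
opening: 0.515
```

Call:
servo_tool(targets=[[[0,0,0],[0,0,0]],[[0,0,0],[0,0,0]],[[0,0,0],[0,0,0]],[[0,0,0],[0,0,0]],[[0,0,0],[0,0,0]]], gripper=0.008)

```text
time_s: 26.52
position: [0.5692, -0.1299, 0.0881]
tcp_rot: [[-0.927, 0.374, -0.001], [0.374, 0.927, -0.002], [0.0, -0.003, -1.0]]
force: [-1.6, -3.6, 0.7]
opening: 0.144
```

Run:
```python
from h import *
plan([.570,-.129,.088],18);s=telemetry.read_state();print(s["opening"]*87,s["force"],s["moment"])
```

```text
pos [ 0.5692 -0.1299  0.0881] psi 68.0 shift [-0.0004  0.0011  0.0001] wz 0.873 t 26.525
12.565111043485123 [-1.63887284 -3.56922119  0.69613867] [-0.69475648  0.38384364 -0.02367594]
```

Call:
servo_tool(targets=[[[0,-0.001,0],[0,0,0.05]],[[0,-0.001,0],[0,0,0.15]],[[0,-0.001,0],[0,0,0.25]],[[0,-0.001,0],[0,0,0.36]],[[0,-0.001,0],[0,0,0.48]],[[0,-0.001,0],[0,0,0.6]],[[0,-0.001,0],[0,0,0.72]],[[0,-0.001,0],[0,0,0.82]],[[0,-0.001,0],[0,0,0.873]],[[0,-0.001,0],[0,0,0.873]],[[0,-0.001,0],[0,0,0.873]]])

```text
time_s: 27.9
position: [0.5698, -0.1293, 0.0881]
tcp_rot: [[-0.308, 0.951, 0.001], [0.951, 0.308, -0.0], [-0.0, 0.001, -1.0]]
force: [1.1, -0.0, -0.1]
opening: 0.147
```

Call:
servo_tool(targets=[[[0,0,0],[0,0,0]],[[0,0,0],[0,0,0]],[[0,0,0],[0,0,0]],[[0,0,0],[0,0,0]]], gripper=0.045)

```text
time_s: 28.4
position: [0.5694, -0.1293, 0.088]
tcp_rot: [[-0.308, 0.951, -0.0], [0.951, 0.308, 0.0], [0.0, -0.0, -1.0]]
force: [0.4, 0.0, 0.6]
opening: 0.477
```

Call:
servo_tool(targets=[[[0,0,-0.02],[0,0,0]],[[0,0,-0.06],[0,0,0]],[[0,0,-0.11],[0,0,0]],[[0,0,-0.16],[0,0,0]],[[0,0,-0.21],[0,0,0]],[[0,0,-0.24],[0,0,0]],[[-0.04,0,-0.24],[0,0,0]],[[-0.06,0,-0.24],[0,0,0]],[[-0.06,0,-0.24],[0,0,0]],[[-0.06,0,-0.24],[0,0,0]]])

```text
time_s: 29.65
position: [0.5872, -0.1855, 0.327]
tcp_rot: [[-0.308, 0.951, -0.002], [0.951, 0.308, 0.002], [0.003, -0.002, -1.0]]
force: [-0.5, 0.6, -0.6]
opening: 0.515
```

Run:
```python
from h import *
p,K,T=cap("wrist","w7.png");h=cv2.cvtColor(p,cv2.COLOR_BGR2HSV);plan([.57,-.129,.088],18)
C=np.array([.570,-.129]);u,v=proj(K,T,[*C,.079]).astype(int);print(u,v)
roi=(u-58,v-58,u+58,v+58);arrows(K,T,h,C,roi)
cv2.imwrite("pics/w7c.png",cv2.resize(p[max(v-80,0):v+80,max(u-110,0):u+110],None,fx=3.5,fy=3.5,interpolation=cv2.INTER_CUBIC))
```

```text
pos [ 0.5873 -0.1853  0.3273] psi 18.0 shift [0.0584 0.0012 0.2394] wz -0.001 t 29.7
260 115
blue 75 ang 107.1 r 0.0306 0.0466
red 32 ang 107.62 r 0.0542 0.071
red-blue (world ccw deg) 0.5187928893276421
```

View pics/w7c.png

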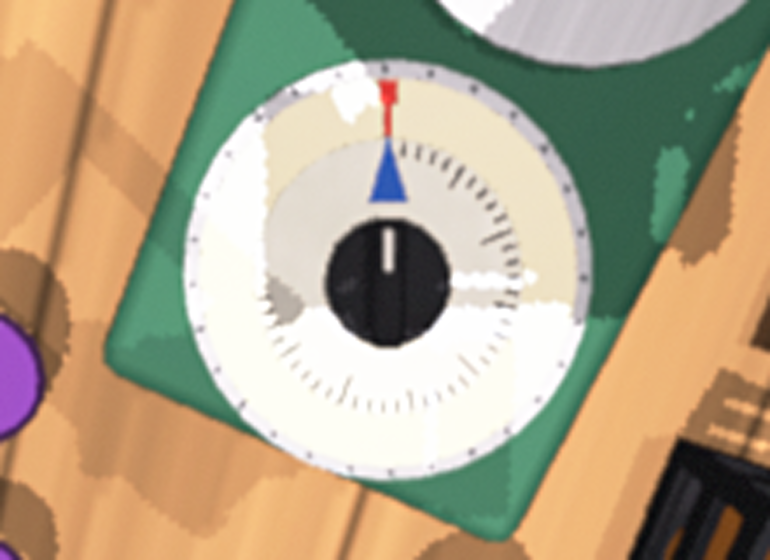

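The arrow tip at (388,140) meets the needle at (388,135), with a difference of about 0.5°. One last overall check before handing in.

```bash
python3 -c "
from h import *
p,K,T=cap('scene','s8.png')"
```

```text
(no output)
```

View pics/s8.png

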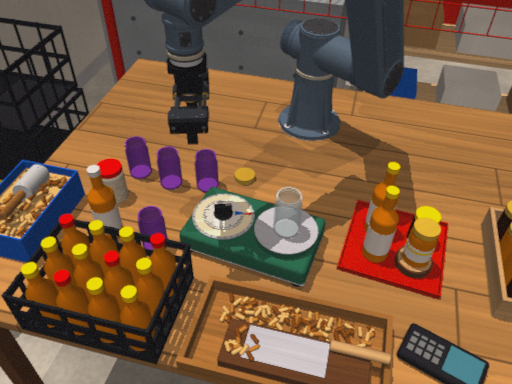

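The full jar is on the slice at (420,245), the empty jar on the pan at (288,213), and everything else stands as it was. The gripper is clear.

```bash
python3 -c "
from h import *
print(order.hand_in())"
```

```text
the job is handed in; nothing more can be done
None
```

The job is done and handed in at about 30 s of the 72 s allowed. I moved the filled jar to the log slice, then stood the empty clear jar on the pan. Last, I turned the knob about 50° clockwise and moved the gripper clear.

My last checks:
- **Zero arrow:** it points at the red needle to within about 0.5°.
- **Empty jar:** it stands upright, 2–3 mm from the pan's centre. It was set down with almost no force.
- **Filled jar:** it stands upright on the slice. The gripper put it within about 1 mm of the fitted centre, and the later pictures agree. I did not measure its final position separately. It was pressed down with about 12 N before release.
- **Other stock:** it stands as before in the final picture.

No check failed or disagreed.

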